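# Transfer four sample bottles to the analyser rack in the same order

### The job

Transfer the four sample bottles from the white bench rack into the empty blue analyser rack in the same order, counted from the orange end of each rack: the bottle next to the white rack's orange end goes next to the blue rack's orange end, and so on along the row. Set each bottle down upright, fully down in its own compartment, without dropping or tipping it over, and leave the small retained vials standing undisturbed in the white rack.

Things in the scene. Friction and masses are not known exactly. Their poses are not given: they have to be found in the camera images.
- sample_rack: White fixed rack, turned up to 20 degrees. Origin: middle of the bottle row, bench level; row along y, ORANGE end plate (45 mm high) at +y, outer face y=132. Compartments 1-4 from the orange end at y=+90,+30,-30,-90 mm, x=0: 56x56 mm inside, floor 4 mm up, 4 mm walls with tops 35 mm up. Ledge 25 mm high on the -x side with a vial hole at x=-56 mm before each compartment.
- analyser_rack: Blue fixed rack, empty, turned to any angle all round. Origin: middle of the row, bench level; row along y, ORANGE end plate (45 mm high) with pull tab at +y. Compartments 1-4 from the orange end at y=+90,+30,-30,-90 mm, x=0: 56x56 mm inside, floor 4 mm up, 4 mm walls with tops 35 mm up. 76x276 mm overall. Other gear is at the bench edges, none near the racks above 115 mm.
- red_bottle_mid (a point): Loose sample bottle, red cap, 0.07-0.14 kg, 100 mm tall: white body 40 mm across, cap 36 mm across from 78 to 100 mm above the foot. Point: on the axis, 50 mm above the foot; z up. Grip the cap (its middle is 39 mm above the point) with fingers closing across the row: neighbours stand 60 mm away along it, vials 45 mm high beside it. Starts mid-compartment in the white rack.
- yellow_bottle_mid (a point): Loose sample bottle, yellow cap, 0.07-0.14 kg, 100 mm tall: white body 40 mm across, cap 36 mm across from 78 to 100 mm above the foot. Point: on the axis, 50 mm above the foot; z up. Grip the cap (its middle is 39 mm above the point) with fingers closing across the row: neighbours stand 60 mm away along it, vials 45 mm high beside it. Starts mid-compartment in the white rack.
- green_bottle_mid (a point): Loose sample bottle, green cap, 0.07-0.14 kg, 100 mm tall: white body 40 mm across, cap 36 mm across from 78 to 100 mm above the foot. Point: on the axis, 50 mm above the foot; z up. Grip the cap (its middle is 39 mm above the point) with fingers closing across the row: neighbours stand 60 mm away along it, vials 45 mm high beside it. Starts mid-compartment in the white rack.
- purple_bottle_mid (a point): Loose sample bottle, purple (lavender) cap, 0.07-0.14 kg, 100 mm tall: white body 40 mm across, cap 36 mm across from 78 to 100 mm above the foot. Point: on the axis, 50 mm above the foot; z up. Grip the cap (its middle is 39 mm above the point) with fingers closing across the row: neighbours stand 60 mm away along it, vials 45 mm high beside it. Starts mid-compartment in the white rack.
- red_vial: Loose small vial, red cap, 15 mm across, 40 mm tall, upright in the white rack's ledge hole before the start place of the red-capped bottle, 56 mm from its axis; top 45 mm above the bench. To be left alone. Origin: centre of its foot; z up.
- yellow_vial: Loose small vial, yellow cap, 15 mm across, 40 mm tall, upright in the white rack's ledge hole before the start place of the yellow-capped bottle, 56 mm from its axis; top 45 mm above the bench. To be left alone. Origin: centre of its foot; z up.
- green_vial: Loose small vial, green cap, 15 mm across, 40 mm tall, upright in the white rack's ledge hole before the start place of the green-capped bottle, 56 mm from its axis; top 45 mm above the bench. To be left alone. Origin: centre of its foot; z up.
- purple_vial: Loose small vial, purple (lavender) cap, 15 mm across, 40 mm tall, upright in the white rack's ledge hole before the start place of the purple-capped bottle, 56 mm from its axis; top 45 mm above the bench. To be left alone. Origin: centre of its foot; z up.

How it is judged:
By the outcome, as a careful person would: the job done as asked, in the order asked, and still so for the second after the job is handed in, with the robot touching nothing.
It also fails if it takes over 112 s, if anything falls off the work surface, if the arm or the gripper's body presses on something with over 40 N, if the wrist force passes 120 N, or if a joint passes its speed limit or range.

### The arm

A 7-joint arm with a two-finger parallel gripper is mounted at the origin on the work surface. World frame = base frame: x ahead of the robot, y to its left, z up, the work surface at z = 0. Lengths are in m, angles in rad, forces in N, time in s.
With the tool pointing down it reaches from about 0.425 to 0.95 m from the base axis. Payload 4.7 kg.
Tool frame: the origin (TCP) lies between the finger pads; the fingertips stand 25 mm ahead of it and the grasp point (between the pads) lies 6 mm ahead of it; x points along the fingers, z is the direction in which the jaws open and shut, and the axes are right-handed (so a half turn about x gives the same grasp; the last joint's range is limited). The gripper opens to 85 mm and grips with 20 to 120 N. Pads are 22 mm wide; open, the fingers measure 114 mm over their backs; the gripper's body (76 mm by 85 mm) begins 54 mm behind the grasp point. The pads swing forward as they close: fully open they stand 13 mm farther back than shut.
Start: joints at [1.31, 0.469, -0.049, 1.532, 0.024, 1.141, -0.082], TCP at [0.155, -0.657, 0.256] pointing down, gripper open.
Joint ranges: [-2.59, 2.59], [-0.33, 1.99], [-1.39, 1.29], [0.1, 2.45], [-1.04, 4.18], [0.21, 1.99], [-2.66, 2.66]. Speed limits (rad/s): [2.57, 2.57, 3.14, 3.14, 3.14, 3.14, 3.14].

### API

Orientations are given as a 3x3 rotation matrix whose columns are the frame's x, y, z axes.
In Python, from rig import * gives the robot as it stands. Calls block until the motion is done:
- movep(position, orientation): joint-space move of the TCP to a pose.
- move_l(position, attitude=None, feed=0.15, until_force=None): straight line of the TCP; attitude=None keeps the orientation; feed is the mean speed in m/s. With until_force (N) it stops when the force on the tool has changed by that much, and returns True; else False.
- move_joints(angles): joint-space move.
- command_gripper(opening, newtons=None): finger opening in m; newtons is the grip in N (None keeps the last); returns when the fingers have stopped.
- sleep(seconds).
- inverse_kinematics(position, orientation): joint angles nearest the present ones, or None.
- sense(): the state.
- camera(name): name is "side" or "top"; returns (picture, depth): 384x512x3 uint8, red, green, blue; 384x512 float32, m along the optical axis (not along the pixel's ray), 0 where there is no reading.
- camera_params(name): a dict with "K" (3x3 intrinsics, pixels), "position" and "rotation" of the camera in the world. Camera axes: x right, y down, z forward; pixel columns grow to the right and rows downward; lengths in m; the calibration is good to about 2 mm. A picture is of the moment at which its call begins. camera_params takes no time and is no camera call.
A pose or a line that the arm cannot do raises Unreachable and nothing moves.
- finish_job(): hands the job in, once; it reports no verdict.
The state is a dict: "time_s": time; "joint_pos": joint angles; "qd": joint speeds; "joint_efforts": joint torques, N m; "position": TCP position; "tcp_rot": TCP orientation; "wrist_force": force on the tool from outside, world axes, zero at the start; "ft_torque": the same for the moment, N m; "finger_gap": finger opening in m.
Only numpy, scipy, OpenCV 4.12 (cv2) and the standard library are available. Lean on these libraries where they do the work, as an engineer would, in place of code of your own. Each camera call takes 0.05 s, during which the arm holds its last target. There are 200 camera calls.

## Working session

There is one attempt and no reset: what is moved stays moved. The work goes in short steps, each a Python script; the robot and the scene stay as the last script left them, time stands still between calls to the robot, and variables do not carry over. Pictures are saved under pics/ and viewed, about 12 in all and at most 16, crops included, and the job is handed in when it is done.

```bash
mkdir -p pics
python3 - <<'E'
from rig import *
import cv2,numpy as np
for n in ("top","side"):
    p,d=camera(n); cv2.imwrite(f"pics/{n}0.png",p[:,:,::-1]); np.save(f"pics/{n}0.npy",d); np.save(f"pics/{n}0c.npy",p)
    c=camera_params(n); print(n,c)
s=sense(); print(s)
E
```

```text
top {'K': array([[461.62644185,   0.        , 260.07468356],
       [  0.        , 461.62644185, 196.67738324],
       [  0.        ,   0.        ,   1.        ]]), 'position': array([ 0.30547189, -0.02607796,  1.25562691]), 'rotation': array([[-0.01056536, -0.98532935,  0.17033629],
       [-0.99980076,  0.01329448,  0.0148893 ],
       [-0.0169354 , -0.17014504, -0.98527349]])}
side {'K': array([[430.88676083,   0.        , 253.59309828],
       [  0.        , 430.88676083, 187.12824182],
       [  0.        ,   0.        ,   1.        ]]), 'position': array([0.20438959, 0.60576309, 0.64057746]), 'rotation': array([[-0.89341833, -0.28452636,  0.34763261],
       [-0.44918092,  0.55488936, -0.70023874],
       [ 0.00633874, -0.78175607, -0.62355214]])}
{'time_s': 0.1, 'joint_pos': array([ 1.31013939,  0.46936681, -0.04858523,  1.53358442,  0.02408812,
        1.14099675, -0.08229774]), 'qd': array([-1.07721249e-03, -1.56115903e-03,  6.65718323e-04, -2.36347175e-03,
        7.75871296e-04, -8.56298707e-05,  7.05638955e-04]), 'joint_efforts': array([ 2.88994706e-04, -5.11515141e+01, -4.71421180e-02, -2.38390732e+01,
        1.07968578e-02,  4.38394971e-03,  3.02241858e-06]), 'position': array([ 0.15493997, -0.65647851,  0.25535801]), 'tcp_rot': array([[-4.60472690e-04,  9.73260237e-01,  2.29704809e-01],
       [ 1.70939152e-03,  2.29705264e-01, -9.73258737e-01],
       [-9.99998433e-01, -5.55036158e-05, -1.76945580e-03]]), 'wrist_force': array([-1.30195955,  0.26069196, -0.58619586]), 'ft_torque': array([-0.00845292, -0.04493417, -0.00121621]), 'finger_gap': 0.08524722943731894}
```

View pics/top0.png

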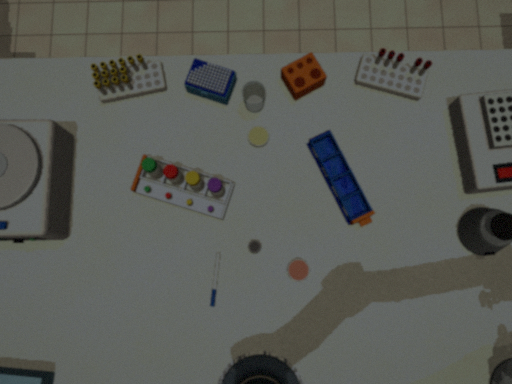

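View pics/side0.png

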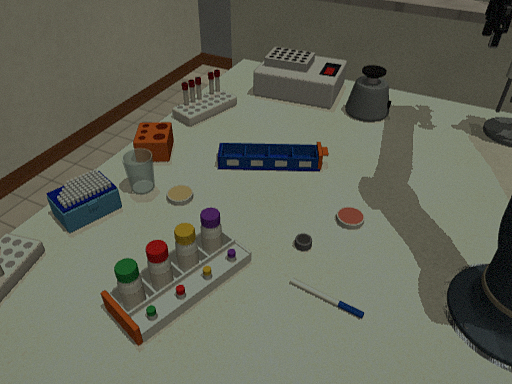

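The top view shows the white rack with its orange end on the left at about (137,173). The bottles from there are green (150,163), red (172,171), yellow (194,178) and purple (216,185). The blue rack is empty, with its orange end at about (365,217). The side view confirms this.

```bash
cat > vis.py <<'E'
from rig import *
import cv2,numpy as np
def cloud(n,d):
    c=camera_params(n);K=c["K"];v,u=np.mgrid[:384,:512]
    r=np.stack([(u-K[0,2])/K[0,0],(v-K[1,2])/K[1,1],np.ones_like(d)],-1)*d[...,None]
    return r@c["rotation"].T+c["position"]
def ray(n,u,v,z):
    c=camera_params(n);r=c["rotation"]@np.linalg.solve(c["K"],[u,v,1]);p=c["position"]
    return p+r*(z-p[2])/r[2]
def pix(n,P):
    c=camera_params(n);q=(np.asarray(P)-c["position"])@c["rotation"]@c["K"].T
    return q[...,:2]/q[...,2:]
E
python3 - <<'E'
from vis import *
for n in ("top","side"):
    d=np.load(f"pics/{n}0.npy");p=np.load(f"pics/{n}0c.npy");W=cloud(n,d)
    hsv=cv2.cvtColor(p,cv2.COLOR_RGB2HSV);H,S,V=cv2.split(hsv);z=W[...,2]
    ok=(d>0)
    print(n,"bench z",np.median(z[200:300,100:400]))
    # bottle caps: high points within rack window
    m=ok&(z>.085)&(z<.12)&(S>70)
    box=np.zeros_like(m); 
    if n=="top": box[145:225,125:245]=1
    else: box[195:320,100:240]=1
    m&=box
    k,l,st,ce=cv2.connectedComponentsWithStats(m.astype(np.uint8))
    for i in range(1,k):
        if st[i,4]>20:
            P=W[l==i];h=np.median(H[l==i]);print(" cap h",h,st[i,4],P.mean(0).round(4),(P.min(0)+P.max(0)).round(4)/2,"ztop",np.percentile(P[:,2],[50,95]).round(4))
    b=ok&(H>105)&(H<130)&(S>120)&(z>.02)&(z<.05)&(W[...,1]<-.0)&(W[...,1]>-.4)&(W[...,0]<.8)
    k,l,st,ce=cv2.connectedComponentsWithStats(b.astype(np.uint8));i=1+st[1:,4].argmax()
    P=W[l==i];t=P[(P[:,2]>.028)]
    print(" blue",len(P),np.percentile(P[:,2],[5,50,95]),cv2.minAreaRect((P[:,:2]*1000).astype(np.float32)),cv2.minAreaRect((t[:,:2]*1000).astype(np.float32)))
p=cv2.imread("pics/top0.png")
a=cv2.resize(p[145:225,125:245],None,fx=5,fy=5,interpolation=cv2.INTER_CUBIC)
b=cv2.resize(p[125:230,300:380],None,fx=5,fy=5,interpolation=cv2.INTER_CUBIC)
cv2.imwrite("pics/cw.png",cv2.convertScaleAbs(a,alpha=1.4));cv2.imwrite("pics/cb.png",cv2.convertScaleAbs(b,alpha=2))
E
```

```text
top bench z -0.00044462383278343065
 cap h 65.0 172 [0.5932 0.2773 0.1014] [0.5934 0.278  0.0987] ztop [0.1024 0.106 ]
 cap h 2.0 177 [0.5751 0.2203 0.1014] [0.57725 0.2207  0.09745] ztop [0.1025 0.1064]
 cap h 26.0 172 [0.5567 0.1637 0.1019] [0.5575  0.1653  0.09685] ztop [0.1029 0.1066]
 cap h 141.0 156 [0.5379 0.1079 0.1028] [0.53825 0.1074  0.09805] ztop [0.1031 0.1068]
 blue 510 [0.02140702 0.03107897 0.03741674] ((576.0515747070312, -223.84426879882812), (245.0420684814453, 63.27820587158203), 25.03266716003418) ((576.5284423828125, -223.62155151367188), (243.9894256591797, 63.27820587158203), 25.03266716003418)
side bench z 0.0008010259779466788
 cap h 140.0 331 [0.5371 0.1158 0.0999] [0.53975 0.1116  0.0957 ] ztop [0.1031 0.1054]
 cap h 23.0 372 [0.5559 0.1723 0.1002] [0.55875 0.1686  0.09575] ztop [0.1032 0.1052]
 cap h 1.0 420 [0.5739 0.2289 0.1001] [0.5769  0.22505 0.0958 ] ztop [0.1032 0.1055]
 cap h 66.0 473 [0.5923 0.2854 0.1002] [0.59585 0.2822  0.09585] ztop [0.1032 0.1055]
 blue 975 [0.02120227 0.03088893 0.03618643] ((576.95947265625, -223.01202392578125), (248.702880859375, 71.08907318115234), 25.102508544921875) ((577.011474609375, -223.11798095703125), (248.700927734375, 71.01207733154297), 25.01577377319336)
```

View pics/cw.png

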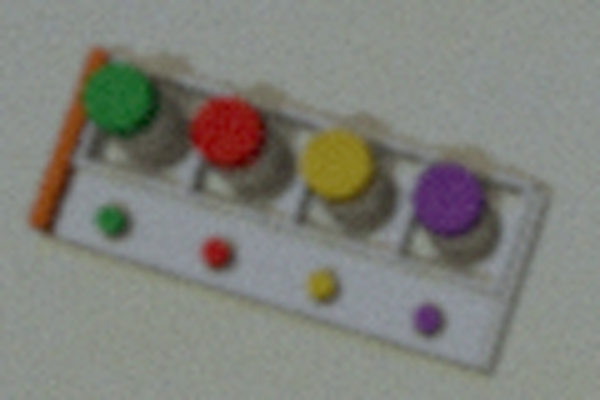

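View pics/cb.png

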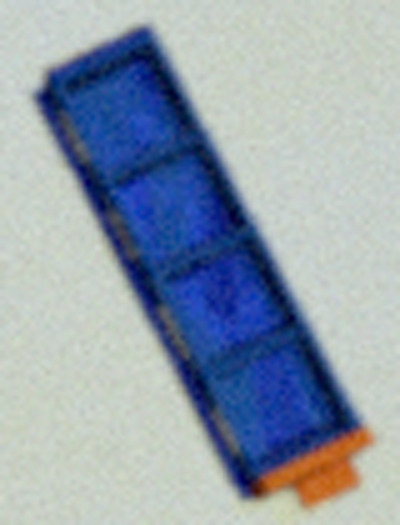

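```bash
cat >> vis.py <<'E'
def R2(a): return np.array([[np.cos(a),-np.sin(a)],[np.sin(a),np.cos(a)]])
def w(o,a,x,y,z): return np.array([*(R2(a)@[x,y]+o),z])
def overlay(n,img,racks,u0,v0,u1,v1,f,out,g=1.6):
    im=cv2.convertScaleAbs(cv2.resize(img[v0:v1,u0:u1],None,fx=f,fy=f,interpolation=cv2.INTER_CUBIC),alpha=g)
    def pl(pts,col):
        q=(pix(n,np.array(pts))-[u0,v0]+.5)*f
        cv2.polylines(im,[np.round(q*16).astype(np.int32)],True,col,1,cv2.LINE_AA,4)
    for o,a in racks:
        for y in (.09,.03,-.03,-.09):
            pl([w(o,a,i*.028,y+j*.028,.035) for i,j in((1,1),(1,-1),(-1,-1),(-1,1))],(0,255,255))
            t=np.linspace(0,2*np.pi,24)
    cv2.imwrite(out,im)
E
python3 - <<'E'
from vis import *
def g(u,v,f,u0,v0): return (u+.5)/f-.5+u0,(v+.5)/f-.5+v0
caps=[(121,98),(228,132),(338,165),(449,199)];vi=[(112,220),(217,253),(322,285),(428,319)]
C=np.array([ray("top",*g(*c,5,125,145),.104)[:2] for c in caps]);Vv=np.array([ray("top",*g(*c,5,125,145),.045)[:2] for c in vi])
print(C.round(4),Vv.round(4))
ys=np.array([.09,.03,-.03,-.09])
A=np.vstack([np.c_[0*ys,ys],np.c_[0*ys-.056,ys]])
def fit(A,B):
    a0,b0=A-A.mean(0),B-B.mean(0);a=np.arctan2((a0[:,0]*b0[:,1]-a0[:,1]*b0[:,0]).sum(),(a0*b0).sum())
    return B.mean(0)-R2(a)@A.mean(0),a
o,a=fit(A,np.vstack([C,Vv]));print("white",o,np.degrees(a),((A@R2(a).T+o-np.vstack([C,Vv]))*1000).round(1))
o1,a1=fit(A[:4],C);print(o1,np.degrees(a1))
# blue: rotation of +y rack axis = (-cos25,-sin25)
ab=np.radians(25.05)+np.pi/2; ob=np.array([.577,-.2232])
for n,bx in (("top",(300,125,380,230)),("side",(205,130,340,180))):
    img=cv2.imread(f"pics/{n}0.png");overlay(n,img,[(ob,ab)],*bx,5,f"pics/ob_{n}.png",1.8)
a_,b_=cv2.imread("pics/ob_top.png"),cv2.imread("pics/ob_side.png")
cv2.imwrite("pics/ob.png",cv2.copyMakeBorder(a_,0,0,0,0,0))
E
```

```text
[[0.5933 0.2769]
 [0.5745 0.2212]
 [0.5564 0.1643]
 [0.5379 0.1074]] [[0.5408 0.2952]
 [0.5221 0.2382]
 [0.504  0.1817]
 [0.485  0.125 ]]
white [0.56585423 0.19250935] -18.151200472115043 [[ 0.6  1.2]
 [ 0.7 -0.2]
 [ 0.1 -0.3]
 [-0.1 -0.4]
 [-0.2  0.3]
 [-0.1  0.2]
 [-0.7 -0.3]
 [-0.4 -0.5]]
[0.56551608 0.19244146] -18.05273543890511
```

View pics/ob_top.png

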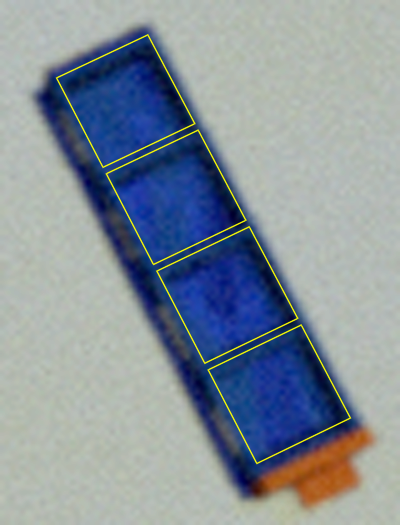

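View pics/ob_side.png

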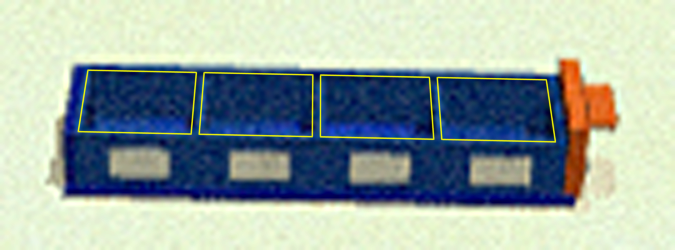

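Both overlays match the blue rack. Next I check IK, then move the first bottle (green).

```bash
cat > job.py <<'E'
from vis import *
ow,aw=np.array([.5658,.1925]),np.radians(-18.1)
ob,ab=np.array([.577,-.2232]),np.radians(115.05)
Y=[.09,.03,-.03,-.09]; ZG=.096; ZH=.245
def att(a):
    x=np.array([0,0,-1.]);z=np.array([np.cos(a),np.sin(a),0]);return np.c_[x,np.cross(z,x),z]
RW,RB=att(aw),att(ab+np.pi)   # jaws along each rack's x
def go(p,z,R=None,f=.2,**k): return move_l(np.array([p[0],p[1],z]),R,f,**k)
def transfer(i):
    s=w(ow,aw,0,Y[i],0);t=w(ob,ab,0,Y[i],0)
    command_gripper(.075)
    go(s,ZH,RW,.3); go(s,ZG,f=.15)
    command_gripper(0,45); gap=sense()["finger_gap"]
    go(s,ZH,f=.15); print(i,"gap",gap,sense()["finger_gap"],sense()["wrist_force"].round(2))
    go(t,ZH,RB,.3); go(t,ZG+.012,f=.15)
    hit=go(t,ZG-.005,f=.025,until_force=3)
    st=sense();print(" hit",hit,st["position"].round(4),t[:2].round(4),st["wrist_force"].round(1),"t",round(st["time_s"],1))
    command_gripper(.06); go(t,ZH,f=.15)
E
python3 - <<'E'
from job import *
for nm,o,a,R in(("W",ow,aw,RW),("B",ob,ab,RB)):
  for y in Y:
    p=w(o,a,0,y,ZG); q=inverse_kinematics(p,R); print(nm,p.round(3),None if q is None else np.round(q,2))
transfer(0)
for n in("top","side"):
    p,d=camera(n);cv2.imwrite(f"pics/{n}1.png",p[:,:,::-1])
E
```

```text
W [0.594 0.278 0.096] [ 0.1   0.8  -0.93  1.68  0.73  1.04 -1.39]
W [0.575 0.221 0.096] [ 0.25  0.8  -1.02  1.78  0.79  1.04 -1.39]
W [0.556 0.164 0.096] [ 0.36  0.76 -1.04  1.87  0.78  1.   -1.34]
W [0.538 0.107 0.096] [ 0.42  0.66 -0.95  1.94  0.69  0.9  -1.2 ]
B [ 0.495 -0.261  0.096] [ 0.64  0.5  -0.3   1.94  0.21  0.74 -0.92]
B [ 0.55  -0.236  0.096] [ 0.58  0.55 -0.33  1.85  0.24  0.78 -1.01]
B [ 0.604 -0.21   0.096] [ 0.53  0.61 -0.36  1.74  0.28  0.84 -1.1 ]
B [ 0.659 -0.185  0.096] [ 0.48  0.67 -0.39  1.63  0.31  0.9  -1.17]
0 gap 0.0348621143931703 0.03478653717280213 [-0.69 -0.51 -1.7 ]
 hit True [ 0.4957 -0.2615  0.0968] [ 0.4955 -0.2613] [-1.3 -0.3  5.5] t 10.2
```

```bash
python3 -c "
import cv2,numpy as np
a=cv2.imread('pics/top1.png')[100:260,110:400];b=cv2.imread('pics/side1.png')[120:340,90:380]
cv2.imwrite('pics/m1.png',cv2.convertScaleAbs(np.vstack([a,b]),alpha=1.5))"
```

```text
(no output)
```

View pics/m1.png

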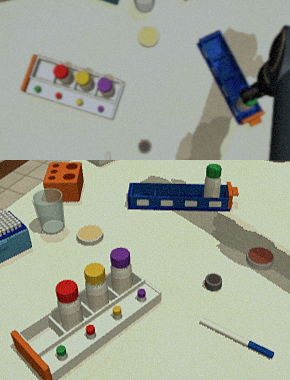

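The picture shows green upright in blue compartment 1. The vials, including green's, and the other bottles are undisturbed. I continue with the other three.

Run:
```python
from job import *
for i in(1,2,3):
    transfer(i)
    st=sense()
    if st["time_s"]>90: break
move_l(np.array([.45,.12,.3]),RW,.25)
for n in("top","side"):
    p,d=camera(n);cv2.imwrite(f"pics/{n}2.png",p[:,:,::-1])
    W=cloud(n,d);S=cv2.cvtColor(p,cv2.COLOR_RGB2HSV)[...,1]
    L=(W[...,:2]-ob)@R2(ab)
    for y in Y:
        m=(d>0)&(W[...,2]>.085)&(W[...,2]<.13)&(abs(L[...,0])<.03)&(abs(L[...,1]-y)<.03)
        if m.sum()>20: print(n,y,m.sum(),(L[m].mean(0)*1000).round(1),np.percentile(W[m][:,2],[50,95]).round(4))
print(sense()["time_s"])
a=cv2.imread('pics/top2.png')[100:260,110:400];b=cv2.imread('pics/side2.png')[120:340,90:380]
cv2.imwrite('pics/m2.png',cv2.resize(cv2.convertScaleAbs(np.vstack([a,b]),alpha=1.5),None,fx=1.55,fy=1.55))
```

```text
1 gap 0.03444120838161596 0.035074422094876614 [-0.95 -0.14  0.65]
 hit True [ 0.5501 -0.2361  0.0968] [ 0.5498 -0.2359] [0.  0.4 4.4] t 19.9
2 gap 0.034655058696656305 0.03495129346558417 [-0.58  0.52 -1.7 ]
 hit True [ 0.6044 -0.2107  0.0968] [ 0.6042 -0.2105] [0.  0.4 4.6] t 28.9
3 gap 0.03496799161082929 0.03476287793834353 [ 0.46 -0.11 -0.45]
 hit True [ 0.6588 -0.1852  0.0968] [ 0.6585 -0.1851] [-1.6  0.   5.2] t 37.4
top 0.09 179 [-0.5 87.8] [0.1031 0.1067]
top 0.03 179 [-0.5 28. ] [0.1029 0.1071]
top -0.03 176 [ -0.7 -31.6] [0.1028 0.1067]
top -0.09 173 [ -0.2 -91.2] [0.1029 0.1071]
side 0.09 190 [ 7. 84.] [0.102  0.1053]
side -0.03 155 [  8.4 -37.6] [0.1014 0.1052]
side -0.09 63 [   8.6 -105.4] [0.1006 0.1053]
40.6917
```

View pics/m2.png

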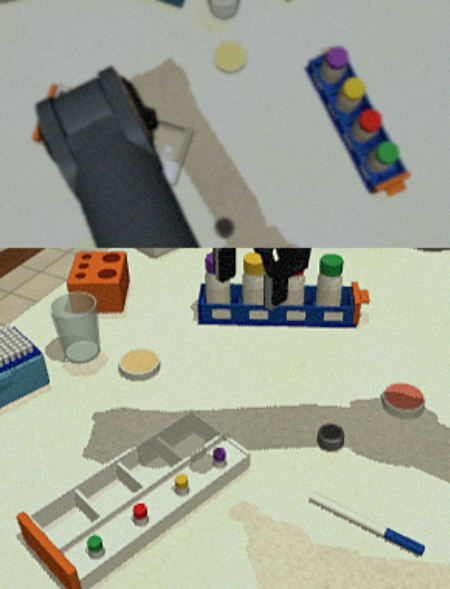

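All four bottles are upright and seated in the blue rack. From the orange end they read green, red, yellow, purple. The four vials stand in place, and the arm is clear.

```bash
python3 -c "
from rig import *
print(finish_job())"
```

```text
the job is handed in; nothing more can be done
None
```

All four bottles are now in the blue analyser rack. From its orange end they stand green, red, yellow, purple, the same order as in the white rack. I handed the job in at about 41 s of the 112 s limit.

**Seating:** Each bottle was lowered until it touched the compartment floor. Every contact came at the same tool height, about 97 mm. In the last top-camera depth check, the cap tops sat about 103 mm up, as expected for a fully seated bottle. The cap centres were within about 2.5 mm of the compartment centres.

**Vials:** The final side picture shows all four vials upright in their holes.

**Checks with gaps:** In that picture the gripper partly hid the red, yellow and purple bottles. The side camera gave no height reading for red and only partial ones for the others, so red's seating rests on the top view and its contact height. The side readings were also 4–15 mm off the top-view centres. I put that down to the camera seeing only the near side of each cap, plus the hidden areas. No check failed.

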